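# Dock the sprung flask cradle and hold the flask down for a reading

### The job

Slide the carriage with the blue sprung ring along its rail by its orange tab until it clicks home next to the white optical reader, then fetch the amber round flask with the blue stopper from its cork ring and press it upright down into the sprung ring, all the way to the stop. Finish while still holding the flask pressed fully down (the ring springs back up if you let go). Leave everything else on the bench where it stands.

Things in the scene. Friction and masses are not known exactly. Their poses are not given: they have to be found in the camera images.
- station: Fixed station along its own y. Grey base plate 130 (x) x 410 (y) x 12 mm, y = -260 to +150 mm; origin at its underside on the rail's middle line. Two steel rods along y carry the carriage. White reader box at the -y end, y = -260 to -150 mm, 130 mm wide, top 130 mm high, round window facing +y. The carriage slides home towards it, along -y.
- carriage (a joint): Slide of the aluminium carriage (110 x 135 mm, top 48 mm high) along station -y, m: ring centre at station x = 0, y = 0.030 - value. 0.120 = end stop by the reader. Friction 1 N; a detent resists from 0.107 on, about 9 N at most; past its ridge at 0.1145 it draws the carriage to the stop and holds it with about 7 N. Home: over 0.116.
- tab (a point): Centre of the top of the carriage's orange upright tab, 102 mm above the bench. Tab 30 mm (station x) by 14 mm (station y), 54 mm tall above the carriage top, 68 mm to the station's +y of the ring centre. Pinch it from above across its 14 mm (fingers closing along station y), or push it.
- cradle_ring: Blue sprung ring: outside 84 mm, hole 48 mm, 12 mm thick; origin on its axis at its top face, 90 mm above the bench when up, 72 mm when fully down. Four blue spring lugs under it, 48 mm from the axis, with thin steel pins showing up to 22 mm above the ring when it is down. The flask's bulb sits in the hole, bottom 11 mm below the ring's top face.
- cradle (a joint): How far the sprung ring is pressed down, m: 0 up, 0.018 at the firm lower stop. Begins to move at about 2 N, about 12 N at the stop (550 N/m); springs back when let go.
- flask: Flask to use: round-bottomed AMBER glass, BLUE stopper, 0.09-0.18 kg, loose, upright. Origin at the bulb's bottom, z up. Bulb 64 mm across (centre 32 mm up), straight neck 25 mm across from 62 to 103 mm (lip 26), stopper 25 mm across up to 114 mm. Grip the neck from above at 85 mm. Stands in one of two fixed cork rings (84 mm wide, 28 high), bottom 19 mm above the bench.
- clear_flask: Bystander: same shape of flask in clear glass with a RED stopper, in the other cork ring. Origin as for the amber flask.
- tip_box: Bystander: yellow pipette-tip box with clear lid, 122 x 87 x 67 mm, origin at its underside.
- white_bottle: Bystander: white bottle, 66 mm across, 130 mm high, origin at its underside.
- brown_bottle: Bystander: brown glass bottle, 68 mm across, 130 mm high, origin at its underside.
- beaker: Bystander: wide glass jar with a flat clear cover, 76 mm across, 90 mm high, origin at its underside.
- timer: Bystander: flat grey timer, 60 x 80 x 22 mm, origin at its underside.
- spatula: Bystander: spatula 170 mm long lying on the bench along its x axis.
Things that resemble listed ones, but are neither listed nor needed, are in the scene too. Leave any pink or purple look-alike of the flask alone.

How it is judged (in metres and radians):
On the way, in this order (a step that is already met when the one before it is completed fails the run):
1. the carriage is slid home past its detent (value of joint carriage above 0.116 m and velocity of joint carriage below 0.02 m/s), for 0.2 s.
2. the amber flask is pressed fully down in the sprung ring (value of joint carriage above 0.116 m and value of joint cradle above 0.015 m and contact force between flask and cradle_ring above 7 N and contact force between the fingers and flask above 3 N and angle between flask's own z axis and vertical below 0.17 rad and horizontal distance between flask and cradle_ring below 0.008 m), for 0.4 s.
At the end, for the whole second after the job is handed in: Robot still holds the amber flask (over 3 N), pressing the ring with over 7 N and over 15 of 18 mm down; flask within 8 mm of the ring axis, 10 degrees of upright, still; carriage past its detent (over 116 of 120 mm); no bystander moved over 30 mm (all of step 2 and linear speed of flask below 0.02 m/s and distance of each of clear_flask, tip_box, white_bottle, brown_bottle, beaker, timer, spatula from where it was at the start of the episode below 0.03 m); the arm keeps its last pose, push and grip.
It fails at once if a bystander is pushed away or knocked over (distance of any of clear_flask, tip_box, white_bottle, brown_bottle, beaker, timer, spatula from where it was at the start of the episode above 0.03 m or angle between any of clear_flask, white_bottle, brown_bottle, beaker's own z axis and vertical above 0.5 rad).
It also fails if it takes over 58 s, if anything falls off the work surface, if the arm or the gripper's body presses on something with over 40 N, if the wrist force passes 120 N, or if a joint passes its speed limit or range.

### The arm

A 6-joint arm with a two-finger parallel gripper is mounted at the origin on the work surface. World frame = base frame: x ahead of the robot, y to its left, z up, the work surface at z = 0. Lengths are in mm, angles in rad, forces in N, time in s.
With the tool pointing down it reaches from about 325 to 900 mm from the base axis. Payload 3.5 kg.
Tool frame: the origin (TCP) lies at the very end of the fingers, on their centre line; the grasp point (between the pads) lies 19 mm behind it; z points along the fingers, y is the line along which they close (so a half turn about z gives the same grasp; the last joint's range is limited). The gripper opens to 85 mm and grips with 20 to 120 N. Pads are 22 mm wide; open, the fingers measure 114 mm over their backs; the gripper's body (76 mm by 85 mm) begins 54 mm behind the grasp point. The pads swing forward as they close: fully open they stand 13 mm farther back than shut.
Start: joints at [-1.247, 0.276, -0.026, 1.268, 0, 1.467], TCP at [258.713, -568.937, 231.313] pointing down, gripper open.
Joint ranges: [-3.12, 3.12], [-0.85, 1.88], [-1.08, 1.24], [-1.95, 2.15], [-1.57, 1.53], [-3.14, 3.14]. Speed limits (rad/s): [2.57, 2.57, 3.14, 3.14, 3.14, 3.14].

### API

Orientations are given as a unit quaternion [w, x, y, z].
In Python, from workcell import read_state, viewer, workorder, finder gives the robot as it stands. The module is installed in compiled form; this text tells all that it offers.
- The arm moves only by the tool apply_moves, never from a script. Its argument "increments" is one flat list of numbers, 7 for each row, row after row: the turn, a rotation vector about the tool's x, y, z in rad, then the shift along the tool's x, y, z in mm, then the opening in per cent of the stroke, from 0 (shut) to 100 (fully open). In form: [rx, ry, rz, x, y, z, gripper, rx, ry, rz, x, y, z, gripper, ...]. A call has 1 to 10 rows; each row is the pose to reach, as a shift and turn from the pose commanded when the call began, along the tool's axes at that moment; what a row does not reach only later rows make up. A row lasts 1/8 s, in which the tool goes at most 62.5 mm and 10.7 degrees, less where a joint would pass 70% of its speed; a pose out of reach is approached as far as the arm can. A call with a gripper value outside its range is refused whole. The fingers move at their own pace and stop on an object; "force" is the grip in N (left out, the last holds). Time passes only in rows, so rows that repeat a pose let the fingers close. It gives the time, the measured TCP pose, the force, the opening and the grip force at its end, in the units of the state.
- read_state(): the state, without advancing time (a new reading comes with each control period).
- viewer.camera(name): name is "scene" or "side" or "wrist"; returns a dict with "image" (384x512x3 uint8, red, green, blue), "fx", "fy", "cx", "cy" (pixels), "extrinsics" (4x4, takes a point from world to camera coordinates). Camera axes: x right, y down, z forward; pixel columns grow to the right and rows downward; lengths in mm; the calibration is good to about 2 mm. A picture is of the moment at which its call begins. There is no depth.
- workorder.sign_off(): hands the job in; it is judged then, once.
Trained networks look in the newest picture that a camera, given by its name, has taken for a name from the list of things; names that differ only in an ending like _2 or _b are one class to them, and where a whole thing is asked for, a point or a joint stands for the part that bears it (a point fixed in the world has none). Each returns a list of dicts, best first, with "score" (0 to 1); they miss things now and then, are a little off and sometimes report something else, mostly with a low value. They report only what shows in the picture. A call takes as long as a camera call. They do not tell look-alikes from the thing itself.
- finder.silhouettes(target, camera): "mask" (384x512 bool, what is visible of it) and "extent" ([left, top, right, bottom] in pixels, round what is visible of it).
The state is a dict: "time": time; "qpos": joint angles; "joint_vel": joint speeds; "joint_efforts": joint torques, N m; "eef_pos": TCP position; "eef_rot": TCP orientation; "force": force on the tool from outside, world axes, zero at the start; "wrist_torque": the same for the moment, N m; "grip_width": opening from 0.0 (shut) to 1.0 (fully open); "grip_force": force on a finger pad.
Only numpy, scipy, OpenCV 4.12 (cv2) and the standard library are available. Lean on these libraries where they do the work, as an engineer would, in place of code of your own. Each camera call takes 0.05 s, during which the arm holds its last target. There are 200 camera calls.

## Working session

There is one attempt and no reset: what is moved stays moved. The work goes in short steps, Python scripts to look and compute and a tool call to move; the robot and the scene stay as the last step left them, time stands still between calls to the robot, and variables do not carry over. Pictures are saved under pics/ and viewed, at most 10 in all, crops included, and the job is handed in when it is done.

Besides the shell and the picture viewer there is one more tool, called by a JSON object that holds its "method" and its "body", one argument or row to a line. apply_moves: Moves the arm, as the interface text tells. Its arguments: {"type":"object","properties":{"increments":{"type":"array"},"force":{"type":"number"}},"required":["increments"]}

```bash
mkdir -p pics
python3 - <<'E'
from workcell import read_state, viewer, finder
import cv2, numpy as np
s=read_state(); print(s)
ims=[]
for c in ["scene","side"]:
    d=viewer.camera(c); im=d["image"][:,:,::-1].copy()
    print(c,d["fx"],d["fy"],d["cx"],d["cy"],d["extrinsics"].round(4).tolist())
    for t in ["station","tab","cradle_ring","flask","clear_flask"]:
        for r in finder.silhouettes(t,c)[:3]:
            print(t,round(r["score"],2),r["extent"])
    cv2.imwrite(f"pics/{c}0.png",cv2.resize(im,(800,600),interpolation=cv2.INTER_CUBIC))
E
```

```text
{'time': 0.0, 'qpos': array([-1.24741718e+00,  2.77155260e-01, -2.78994071e-02,  1.26798505e+00,
       -2.24120165e-06,  1.46740245e+00]), 'joint_vel': array([ 4.45796474e-04,  3.70444880e-05, -1.27072406e-03, -2.08995201e-04,
       -1.18967408e-03, -1.66613536e-03]), 'joint_efforts': array([ 1.01894682e-03, -4.45518172e+01,  2.95197487e+01,  1.63089274e-02,
       -2.20681159e-04, -7.07623144e-06]), 'eef_pos': array([ 258.45410555, -568.20018432,  230.13714141]), 'eef_rot': array([-1.11479558e-03,  9.77318741e-01,  2.11770677e-01, -1.24243620e-04]), 'force': array([-0.33615805, -0.27240555, -0.94155559]), 'wrist_torque': array([0.04324828, 0.01413343, 0.02365034]), 'grip_force': 0.0, 'grip_width': 1.001140769373626}
scene 393.01941696789027 393.01941696789027 258.34069005209346 190.55136567476674 [[0.7098, 0.7044, 0.0052, -344.3998], [0.4202, -0.4174, -0.8057, -152.5215], [-0.5653, 0.5741, -0.5923, 1564.1475], [0.0, 0.0, 0.0, 1.0]]
station 0.72 [162.6, 179.6, 304.7, 259.4]
station 0.29 [102.1, 207.8, 128.3, 246.2]
station 0.17 [95.2, 297.7, 170.7, 328.1]
tab 0.76 [235.6, 181.5, 284.7, 227.2]
cradle_ring 0.67 [242.4, 188.6, 270.7, 205.4]
flask 0.85 [305.7, 135.5, 320.2, 162.2]
flask 0.69 [281.7, 126.1, 296.3, 155.3]
flask 0.55 [301.9, 116.9, 317.1, 146.9]
clear_flask 0.95 [332.0, 153.7, 351.1, 183.0]
side 434.4029138885492 434.4029138885492 254.4423899669526 196.50756638794735 [[0.4512, -0.8923, 0.0134, -262.5853], [-0.6175, -0.323, -0.7172, 404.7411], [0.6443, 0.3154, -0.6967, 1183.4741], [0.0, 0.0, 0.0, 1.0]]
station 0.64 [215.1, 197.2, 336.6, 275.1]
tab 0.9 [222.3, 196.6, 276.7, 238.1]
tab 0.6 [327.1, 288.6, 356.1, 327.1]
cradle_ring 0.54 [242.5, 203.7, 268.7, 220.1]
flask 0.74 [108.9, 181.8, 127.1, 212.2]
flask 0.72 [132.9, 199.3, 142.2, 227.3]
```

View pics/scene0.png

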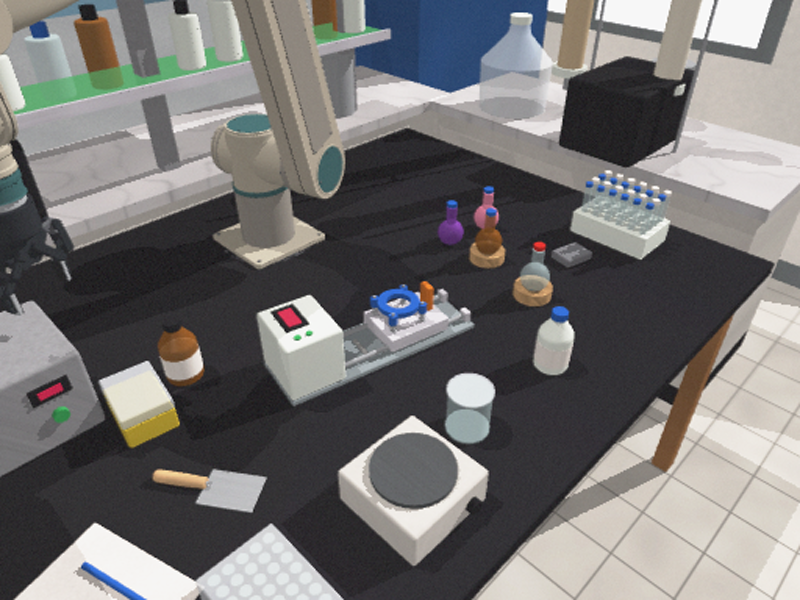

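View pics/side0.png

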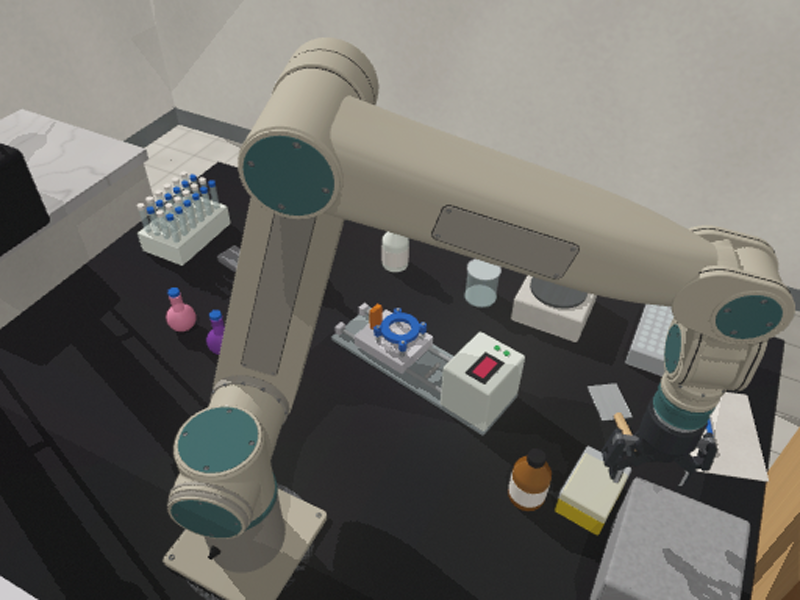

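The scene view shows the ring at about (400,303), the orange tab at (427,295) and the reader at (300,345). The amber flask with blue stopper is at (488,237), standing in its cork ring next to the purple and pink look-alikes. The clear flask is at (535,272).

```bash
cat > h.py <<'E'
from workcell import read_state, viewer, finder
import cv2, numpy as np
from scipy.spatial.transform import Rotation as R
def ray(d,u,v,z):
    E=d["extrinsics"]; Rm=E[:3,:3]; c=-Rm.T@E[:3,3]
    r=Rm.T@np.array([(u-d["cx"])/d["fx"],(v-d["cy"])/d["fy"],1.])
    return c+r*(z-c[2])/r[2]
def proj(d,p):
    q=d["extrinsics"]@np.append(p,1.); return np.array([d["fx"]*q[0]/q[2]+d["cx"],d["fy"]*q[1]/q[2]+d["cy"]])
def blobs(d,lo,hi,win=None,amin=8):
    h=cv2.cvtColor(d["image"],cv2.COLOR_RGB2HSV); m=cv2.inRange(h,np.array(lo),np.array(hi))
    if win: k=np.zeros_like(m); l,t,r,b=win; k[t:b,l:r]=255; m&=k
    n,lab,st,ce=cv2.connectedComponentsWithStats(m)
    return [(st[i].tolist(),ce[i]) for i in range(1,n) if st[i][4]>=amin],m
def tool():
    s=read_state(); q=s["eef_rot"]; return s["eef_pos"],R.from_quat(np.r_[q[1:],q[0]])
def intool(p):  # shift in tool axes for TCP to p
    e,r=tool(); return r.inv().apply(np.array(p)-e)
E
python3 - <<'E'
from h import *
for c,wt,wf in [("scene",(225,170,305,230),(270,110,350,200)),("side",(215,185,285,245),None)]:
    d=viewer.camera(c)
    print(c)
    for nm,lo,hi,w,z in [("tab",(3,150,90),(18,255,255),wt,90),("ring",(100,130,60),(125,255,255),wt,84),("stop",(100,130,60),(125,255,255),wf,127),("red",(0,150,90),(3,255,255),wf,127),("amber",(5,120,40),(18,255,255),wf,51)]:
        if w is None: continue
        for st,ce in blobs(d,lo,hi,w)[0]: print(nm,st,ce.round(1),ray(d,*ce,z).round(0))
    for t,z in [("white_bottle",65),("beaker",45),("timer",11),("clear_flask",70),("tip_box",34),("brown_bottle",65)]:
        for r in finder.silhouettes(t,c)[:1]:
            l,tt,rr,b=r["extent"]; print(t,round(r["score"],2),ray(d,(l+rr)/2,(tt+b)/2,z).round(0))
E
```

```text
scene
tab [269, 180, 9, 19, 114] [272.8 187.4] [530.  18.  90.]
ring [237, 182, 36, 27, 424] [254.2 194.1] [508. -42.  84.]
stop [309, 119, 7, 5, 28] [312.3 120.8] [373. 407. 127.]
stop [286, 128, 7, 5, 31] [289.  130.1] [360. 286. 127.]
stop [311, 133, 7, 5, 23] [314.  135.4] [450. 319. 127.]
stop [270, 194, 3, 6, 16] [271.  196.5] [591. -56. 127.]
red [341, 155, 8, 6, 38] [344.8 157.3] [616. 273. 127.]
amber [304, 138, 18, 25, 287] [312.4 152.2] [445. 328.  51.]
amber [270, 180, 8, 19, 108] [273.3 187.8] [497.  58.  51.]
white_bottle 0.87 [780.  97.  65.]
beaker 0.65 [ 769. -125.   45.]
clear_flask 0.72 [604. 294.  70.]
tip_box 0.67 [ 359. -510.   34.]
brown_bottle 0.55 [ 329. -413.   65.]
side
tab [237, 194, 8, 16, 92] [240.1 201.5] [513.  20.  90.]
ring [239, 197, 34, 28, 384] [255.8 210. ] [507. -42.  84.]
white_bottle 0.77 [744.  84.  65.]
beaker 0.91 [ 757. -140.   45.]
timer 0.62 [586. 482.  11.]
clear_flask 0.69 [ 327. -514.   70.]
tip_box 0.73 [ 352. -519.   34.]
brown_bottle 0.97 [ 301. -408.   65.]
```

{"method": "apply_moves", "body": {
  "increments": [0, 0, -1.8, 489, -467, -30, 0, 0, 0, -1.8, 489, -467, -30, 0, 0, 0, -1.8, 489, -467, -30, 0, 0, 0, -1.8, 489, -467, -30, 0, 0, 0, -1.8, 489, -467, -30, 0, 0, 0, -1.8, 489, -467, -30, 0, 0, 0, -1.8, 489, -467, -30, 0, 0, 0, -1.8, 489, -467, -30, 0, 0, 0, -1.8, 489, -467, -30, 0, 0, 0, -1.8, 489, -467, -30, 0],
  "force": 40
}}

```text
time: 2.55
eef_pos: [491.9, 12.5, 259.5]
eef_rot: [0.001, 0.44, 0.898, 0.0]
force: [1.0, -0.4, 0.8]
grip_width: -0.004
grip_force: 0.0
```

{"method": "apply_moves", "body": {
  "increments": [0, 0, -0.18, 46, 58, 0, 0, 0, 0, -0.36, 46, 58, 0, 0, 0, 0, -0.54, 46, 58, 0, 0, 0, 0, -0.7, 46, 58, 0, 0, 0, 0, -0.82, 46, 58, 0, 0, 0, 0, -0.82, 46, 58, 0, 0]
}}

```text
time: 3.3
eef_pos: [509.2, 82.4, 259.1]
eef_rot: [0.0, 0.048, 0.999, 0.0]
force: [0.3, -0.0, 0.5]
grip_width: 0.001
grip_force: 0.0
```

Run:
```python
from h import *
s=read_state(); print(s["eef_pos"],s["eef_rot"],s["qpos"].round(2))
D={c:viewer.camera(c) for c in ["wrist","scene","side"]}
d=D["wrist"]; E=d["extrinsics"]; print("cam",(-E[:3,:3].T@E[:3,3]).round(0),E[:3,:3].round(2).tolist())
for c in D:
    for nm,lo,hi,z in [("tab",(3,150,90),(18,255,255),102),("ring",(100,130,60),(125,255,255),84)]:
        for st,ce in blobs(D[c],lo,hi,None if c=="wrist" else ((225,170,305,230) if c=="scene" else (215,185,285,245)),20)[0]: print(c,nm,st,ce.round(1),ray(D[c],*ce,z).round(1))
cv2.imwrite("pics/w1.png",d["image"][:,:,::-1])
```

```text
[509.15965506  82.41765853 259.09257079] [7.33462369e-05 4.80337320e-02 9.98845711e-01 1.31354383e-05] [ 0.04  0.07 -0.22  1.29  0.    0.13]
cam [426.  90. 403.] [[0.1, 1.0, -0.0], [0.94, -0.09, 0.33], [0.33, -0.03, -0.94]]
wrist tab [430, 63, 82, 60, 3144] [467.1  92.2] [448.9 288.2 102. ]
wrist tab [197, 167, 19, 37, 537] [205.9 185. ] [516.5  29.  102. ]
wrist ring [501, 83, 11, 27, 217] [506.9  96.5] [458.2 340.3  84. ]
wrist ring [101, 137, 85, 84, 4057] [142.4 178.4] [507.7 -43.1  84. ]
scene tab [269, 180, 9, 19, 113] [272.8 187.4] [541.    5.6 102. ]
scene ring [237, 182, 36, 27, 423] [254.1 194.1] [508.2 -42.1  84. ]
side tab [237, 194, 8, 16, 91] [240.1 201.5] [502.5  14.8 102. ]
side ring [239, 197, 34, 28, 383] [255.9 210. ] [507.3 -41.8  84. ]
```

View pics/w1.png

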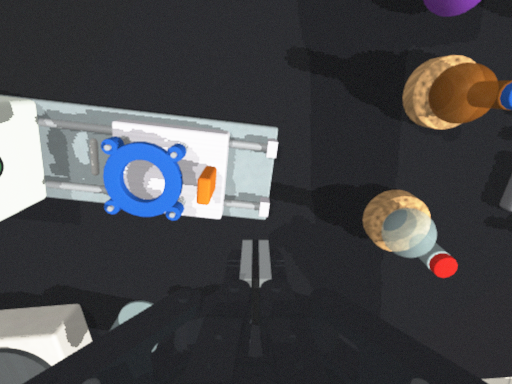

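The wrist view shows the ring at (142,178), the tab at (206,185) and the plate's +y end edge from (278,127) to (270,218). The amber flask is top right at (460,92).

Run:
```python
from h import *
d=viewer.camera("wrist")
a,b=ray(d,278,127,12),ray(d,270,218,12); m=(a+b)/2
print(a.round(1),b.round(1),np.linalg.norm(a-b),m)
r=np.array([507.6,-42.4,0]); 
yd=m-r; yd[2]=0; L=np.linalg.norm(yd); yd/=L; print("dir",yd,np.degrees(np.arctan2(yd[1],yd[0])),"perp edge",np.degrees(np.arctan2((b-a)[1],(b-a)[0])),"ring y",150-L)
print("tab",(r+68*yd).round(1),"proj tab top",proj(d,np.r_[(r+68*yd)[:2],102]),"bottom",proj(d,np.r_[(r+68*yd)[:2],48]))
# flask: stopper top
for st,ce in blobs(d,(100,130,60),(125,255,255),(480,60,512,130),20)[0]: print("stop",st,ray(d,*ce,127))
c=(-d["extrinsics"][:3,:3].T@d["extrinsics"][:3,3]); 
_,m2=blobs(d,(3,120,40),(18,255,255),(400,50,512,140)); cv2.imwrite("/tmp/m.png",m2)
```

```text
[475.5 113.6  12. ] [600.4  93.4  12. ] 126.58410539248047 [537.94936321 103.52813663  12.        ]
dir [0.20361775 0.97905047 0.        ] 78.25140486148555 perp edge -9.179952376708123 ring y 0.9493210051909955
tab [521.4  24.2   0. ] proj tab top [202.21092964 189.93822234] bottom [209.59617101 175.83318874]
stop [501, 83, 11, 26, 214] [453.83841564 306.41512889 127.        ]
```

{"method": "apply_moves", "body": {
  "increments": [0, 0, 0.087, -20, -18, 50, 0, 0, 0, 0.087, -20, -18, 100, 0, 0, 0, 0.087, -20, -18, 150, 0, 0, 0, 0.087, -20, -18, 194, 0, 0, 0, 0.087, -20, -18, 194, 0, 0, 0, 0.087, -20, -18, 194, 0]
}}

```text
time: 4.25
eef_pos: [528.7, 62.5, 66.5]
eef_rot: [0.001, 0.091, 0.996, 0.0]
force: [-0.3, -0.8, -0.0]
grip_width: 0.005
grip_force: 0.0
```

Run:
```python
from h import *
s=read_state(); print(s["eef_pos"],s["eef_rot"],s["force"])
d=viewer.camera("wrist"); cv2.imwrite("pics/w2.png",d["image"][:,:,::-1])
```

```text
[528.65900713  62.54189039  66.50465317] [1.05910624e-03 9.09571031e-02 9.95854245e-01 7.78945999e-05] [-0.28175158 -0.75368477 -0.03495104]
```

View pics/w2.png

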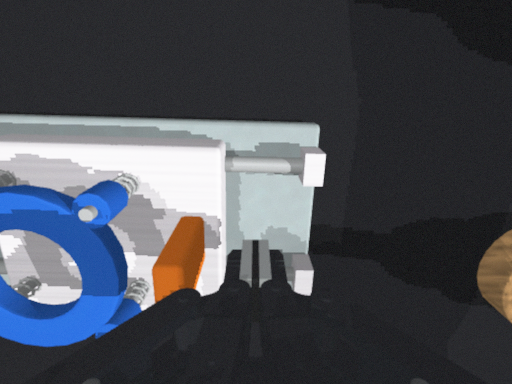

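{"method": "apply_moves", "body": {
  "increments": [0, 0, 0, 0, -10, 0, 0, 0, 0, 0, 0, -20, 0, 0, 0, 0, 0, 1, -30, 0, 0, 0, 0, 0, 1, -40, 0, 0, 0, 0, 0, 1, -50, 0, 0, 0, 0, 0, 1, -60, 0, 0, 0, 0, 0, 2, -70, 0, 0, 0, 0, 0, 2, -80, 0, 0, 0, 0, 0, 2, -85, 0, 0, 0, 0, 0, 2, -90, 0, 0]
}}

```text
time: 5.55
eef_pos: [508.6, -25.8, 64.8]
eef_rot: [-0.0, 0.091, 0.996, 0.0]
force: [-0.5, 1.6, -0.3]
grip_width: 0.002
grip_force: 0.6
```

```bash
cat > ring.py <<'E'
from h import *
s=read_state(); print(s["eef_pos"],s["force"])
for c,w in [("scene",(205,160,310,240)),("side",(215,185,330,260))]:
    d=viewer.camera(c)
    for z,lo,hi in [(84,(100,130,60),(125,255,255)),(90,(3,150,90),(18,255,255))]:
        for st,ce in blobs(d,lo,hi,w,15)[0]: 
            p=ray(d,*ce,z); print(c,z,st,p.round(1),"moved",((p-[507.8,-42,84])@[-.2045,-.979,0]).round(1))
E
python3 ring.py
```

```text
[508.57145311 -25.82004759  64.8305014 ] [-0.50427415  1.56988259 -0.31113854]
scene 84 [215, 190, 37, 27, 441] [ 492.4 -114.6   84. ] moved 74.2
scene 90 [249, 188, 8, 19, 106] [518.7 -57.7  90. ] moved 13.1
side 84 [257, 208, 35, 28, 396] [ 491.4 -115.6   84. ] moved 75.4
side 90 [254, 207, 8, 14, 78] [490.6 -54.1  90. ] moved 15.3
```

{"method": "apply_moves", "body": {
  "increments": [0, 0, 0, 0, -3, 0, 0, 0, 0, 0, 0, -6, 0, 0, 0, 0, 0, 0, -9, 0, 0, 0, 0, 0, 0, -12, 0, 0, 0, 0, 0, 0, -15, 0, 0, 0, 0, 0, 0, -18, 0, 0, 0, 0, 0, 0, -18, 0, 0, 0, 0, 0, 0, -18, 0, 0]
}}

```text
time: 6.65
eef_pos: [505.6, -41.0, 64.9]
eef_rot: [-0.0, 0.09, 0.996, 0.003]
force: [-0.8, 7.6, 1.1]
grip_width: 0.0
grip_force: 3.5
```

```bash
python3 ring.py
```

```text
[505.62884417 -40.97880343  64.93179731] [-0.82299211  7.60438989  1.09546621]
scene 84 [211, 192, 37, 27, 448] [ 490.9 -128.8   84. ] moved 88.4
scene 90 [245, 190, 8, 18, 107] [515.8 -72.6  90. ] moved 28.4
side 84 [261, 209, 35, 30, 400] [ 488.4 -129.7   84. ] moved 89.8
side 90 [257, 209, 9, 14, 81] [488.  -68.7  90. ] moved 30.2
```

{"method": "apply_moves", "body": {
  "increments": [0, 0, 0, 0, -2, 0, 0, 0, 0, 0, 0, -4, 0, 0, 0, 0, 0, 0, -6, 0, 0, 0, 0, 0, 0, -8, 0, 0, 0, 0, 0, 0, -8, 0, 0, 0, 0, 0, 0, -8, 0, 0]
}}

```text
time: 7.5
eef_pos: [504.8, -45.4, 65.0]
eef_rot: [0.0, 0.089, 0.996, 0.007]
force: [2.0, 19.5, 1.8]
grip_width: 0.0
grip_force: 9.5
```

```bash
python3 ring.py
```

```text
[504.81269771 -45.39620464  65.0405215 ] [ 1.96618235 19.50964077  1.75665385]
scene 84 [210, 192, 37, 28, 417] [ 490.6 -131.3   84. ] moved 90.9
scene 90 [243, 191, 9, 18, 112] [515.6 -77.7  90. ] moved 33.4
side 84 [262, 210, 35, 29, 391] [ 487.9 -132.5   84. ] moved 92.7
side 90 [259, 210, 8, 14, 76] [486.3 -73.8  90. ] moved 35.5
```

{"method": "apply_moves", "body": {
  "increments": [0, 0, 0, 0, 20, 0, 0, 0, 0, 0, 0, 40, 0, 0, 0, 0, 0, 0, 45, -60, 0, 0, 0, 0, 0, 50, -120, 0, 0, 0, 0, 20, 80, -170, 0, 0, 0, 0, 50, 130, -195, 60, 0, 0, 0, 80, 180, -195, 60, 0, 0, 0, 100, 230, -195, 60, 0, 0, 0, 110, 280, -195, 60, 0, 0, 0, 115, 320, -195, 60]
}}

```text
time: 8.85
eef_pos: [449.4, 285.7, 260.4]
eef_rot: [0.001, 0.09, 0.996, -0.0]
force: [1.6, -0.4, -0.1]
grip_width: 0.603
grip_force: 0.0
```

Run:
```python
from h import *
s=read_state(); print(s["eef_pos"],s["eef_rot"],s["grip_width"])
D={c:viewer.camera(c) for c in ["wrist","scene","side"]}
for c in D:
    w={"wrist":None,"scene":(205,100,330,240),"side":(215,185,330,260)}[c]
    for st,ce in blobs(D[c],(100,130,60),(125,255,255),w,15)[0]: print(c,st,"z84",ray(D[c],*ce,84).round(1),"z127",ray(D[c],*ce,127).round(1),"z133",ray(D[c],*ce,133).round(1))
cv2.imwrite("pics/w3.png",D["wrist"]["image"][:,:,::-1])
```

```text
[449.41448148 285.70407842 260.37208228] [ 1.13792220e-03  9.03228368e-02  9.95911820e-01 -3.69611490e-04] 0.6032159714411827
wrist [386, 29, 32, 33, 785] z84 [354.6 444.5  84. ] z127 [356.2 425.1 127. ] z133 [356.5 422.4 133. ]
wrist [246, 39, 27, 31, 666] z84 [338.2 308.9  84. ] z127 [342.1 307.8 127. ] z133 [342.6 307.6 133. ]
wrist [275, 167, 27, 26, 547] z84 [468.2 317.9  84. ] z127 [454.6 315.5 127. ] z133 [452.7 315.2 133. ]
scene [309, 119, 7, 5, 27] z84 [320.9 479.   84. ] z127 [372.9 407.6 127. ] z133 [380.1 397.6 133. ]
scene [286, 128, 7, 6, 33] z84 [307.6 349.5  84. ] z127 [360.4 285.8 127. ] z133 [367.8 276.9 133. ]
scene [311, 134, 7, 4, 22] z84 [403.7 384.5  84. ] z127 [450.7 318.7 127. ] z133 [457.3 309.5 133. ]
scene [210, 192, 37, 28, 417] z84 [ 490.6 -131.2   84. ] z127 [ 532.4 -166.2  127. ] z133 [ 538.3 -171.1  133. ]
side [262, 210, 35, 29, 388] z84 [ 487.9 -132.4   84. ] z127 [ 451.2 -146.7  127. ] z133 [ 446.1 -148.7  133. ]
```

View pics/w3.png

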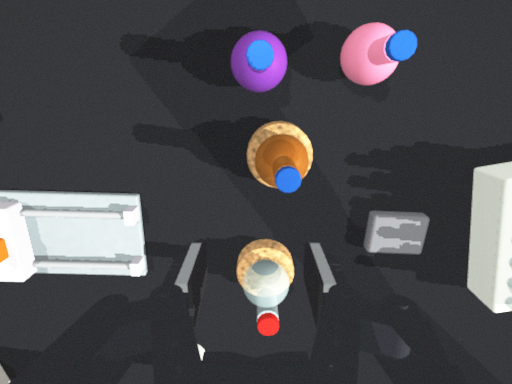

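The wrist view shows the amber flask's stopper at (288,179) and its cork ring at (280,155). The clear flask is at (268,300), and the purple and pink ones are well clear. The scene camera agrees, putting the flask at about (453.5, 315.5).

{"method": "apply_moves", "body": {
  "increments": [0, 0, 0, 1, 30, 0, 60, 0, 0, 0, 1, 30, 30, 60, 0, 0, 0, 1, 30, 70, 60, 0, 0, 0, 1, 30, 100, 60, 0, 0, 0, 1, 30, 130, 60, 0, 0, 0, 1, 30, 150, 60, 0, 0, 0, 1, 30, 165, 60, 0, 0, 0, 1, 30, 174, 60, 0, 0, 0, 1, 30, 174, 60],
  "force": 50
}}

```text
time: 10.12
eef_pos: [453.5, 313.5, 85.7]
eef_rot: [-0.0, 0.091, 0.996, -0.0]
force: [0.3, 0.0, -0.0]
grip_width: 0.601
grip_force: 0.0
```

Run:
```python
from h import *
s=read_state(); print(s["eef_pos"],s["force"],s["grip_width"])
d=viewer.camera("wrist"); cv2.imwrite("pics/w4.png",d["image"][:,:,::-1])
```

```text
[453.54313519 313.51468298  85.74281842] [ 0.2955867   0.01842899 -0.02144896] 0.6011440054494558
```

View pics/w4.png

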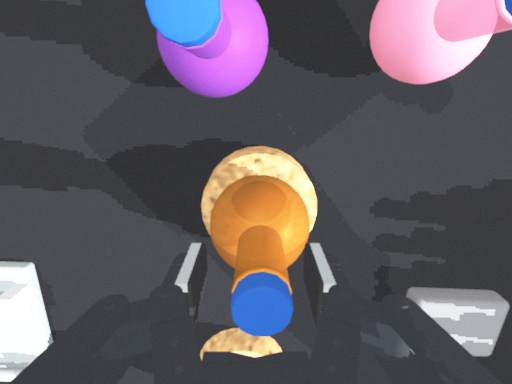

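The fingers straddle the neck: the stopper is at (262,303) and the fingers are at columns 195 and 320.

{"method": "apply_moves", "body": {
  "increments": [0, 0, 0, 0, 1.5, 0, 60, 0, 0, 0, 0, 1.5, 0, 0, 0, 0, 0, 0, 1.5, 0, 0, 0, 0, 0, 0, 1.5, 0, 0, 0, 0, 0, 0, 1.5, 0, 0, 0, 0, 0, 0, 1.5, 0, 0, 0, 0, 0, 0, 1.5, 0, 0],
  "force": 50
}}

```text
time: 11.05
eef_pos: [454.3, 315.8, 86.5]
eef_rot: [0.0, 0.091, 0.996, 0.0]
force: [0.2, 0.9, 4.4]
grip_width: 0.288
grip_force: 48.8
```

Run:
```python
from h import *
s=read_state(); print(s["eef_pos"],s["force"],s["grip_width"],s["wrist_torque"])
d=viewer.camera("wrist")
bs,m=blobs(d,(100,130,60),(125,255,255),(200,200,320,384),100)
for st,ce in bs: print(st,ce,ray(d,*ce,129))
```

```text
[454.34014103 315.8387302   86.49074813] [0.23126217 0.88736103 4.36476321] 0.2876027752902856 [ 0.22698603 -0.01346391  0.03516344]
[224, 270, 63, 63, 3132] [255.01851852 302.16475096] [452.92407011 315.2841696  129.        ]
```

{"method": "apply_moves", "body": {
  "increments": [0, 0, 0, 0, 0, -15, 0, 0, 0, 0, 0, 0, -45, 0, 0, 0, 0, 0, 0, -85, 0, 0, 0, 0, 0, 0, -125, 0, 0, 0, 0, -10, -30, -140, 0, 0, 0, 0, -22, -75, -140, 0, 0, 0, 0, -34, -120, -140, 0, 0, 0, 0, -46, -165, -140, 0, 0, 0, 0, -57, -210, -140, 0, 0, 0, 0, -68, -250, -140, 0]
}}

```text
time: 12.35
eef_pos: [474.5, 55.6, 226.0]
eef_rot: [-0.001, 0.091, 0.996, -0.0]
force: [1.4, 1.0, -0.8]
grip_width: 0.285
grip_force: 49.2
```

{"method": "apply_moves", "body": {
  "increments": [0, 0, 0, -10, -40, 0, 0, 0, 0, 0, -20, -80, 0, 0, 0, 0, 0, -30, -115, 0, 0, 0, 0, 0, -38, -145, 0, 0, 0, 0, 0, -44, -170, 0, 0, 0, 0, 0, -47, -184, 0, 0, 0, 0, 0, -47, -184, 0, 0, 0, 0, 0, -47, -184, 0, 0]
}}

```text
time: 13.35
eef_pos: [488.1, -131.3, 225.9]
eef_rot: [-0.0, 0.09, 0.996, 0.0]
force: [-0.3, -0.7, -0.4]
grip_width: 0.28
grip_force: 49.2
```

Run:
```python
from h import *
s=read_state(); print(s["eef_pos"],s["eef_rot"],s["force"],s["grip_width"],s["grip_force"])
e=s["eef_pos"]
d=viewer.camera("wrist"); cv2.imwrite("pics/w5.png",d["image"][:,:,::-1])
for st,ce in blobs(d,(100,130,60),(125,255,255),None,100)[0]: print(st,ce.round(1),"ring84",ray(d,*ce,84).round(1),"stop",ray(d,*ce,e[2]+42.5).round(1))
for c,w in [("scene",(195,130,310,240)),("side",(215,155,330,260))]:
    d=viewer.camera(c)
    cv2.imwrite(f"/tmp/{c}.png",d["image"][:,:,::-1])
    for st,ce in blobs(d,(100,130,60),(125,255,255),w,10)[0]: print(c,st,ce.round(1),ray(d,*ce,84).round(1),ray(d,*ce,e[2]+42.5).round(1))
a=cv2.imread("/tmp/scene.png")[110:240,190:320]; b=cv2.imread("/tmp/side.png")[120:250,200:330]
cv2.imwrite("pics/c5.png",cv2.resize(np.hstack([a,b]),(800,400),interpolation=cv2.INTER_CUBIC))
```

```text
[ 488.12153928 -131.31277208  225.89252191] [-3.79179918e-04  9.04847525e-02  9.95897712e-01  3.36281148e-04] [-0.31739013 -0.68638615 -0.3654    ] 0.2804855826778962 49.23941105604172
[209, 134, 91, 61, 2671] [252.6 157.9] ring84 [ 468. -131.   84.] stop [ 428.1 -122.   268.4]
[224, 270, 63, 64, 3159] [254.8 302.2] ring84 [ 633.8 -159.1   84. ] stop [ 486.9 -132.   268.4]
scene [286, 130, 7, 4, 21] [288.9 131. ] [311.9 343.2  84. ] [537.1  71.6 268.4]
scene [224, 146, 6, 8, 39] [226.2 149.8] [247.9  74.2  84. ] [ 489.5 -128.6  268.4]
scene [210, 192, 37, 28, 418] [228.5 204.3] [ 490.6 -131.2   84. ] [ 670.1 -281.5  268.4]
side [277, 178, 6, 7, 34] [279.7 181.1] [673.9 -52.9  84. ] [ 483.5 -128.5  268.4]
side [262, 210, 35, 29, 389] [278.4 223.2] [ 488.1 -132.6   84. ] [ 330.8 -194.   268.4]
```

View pics/w5.png

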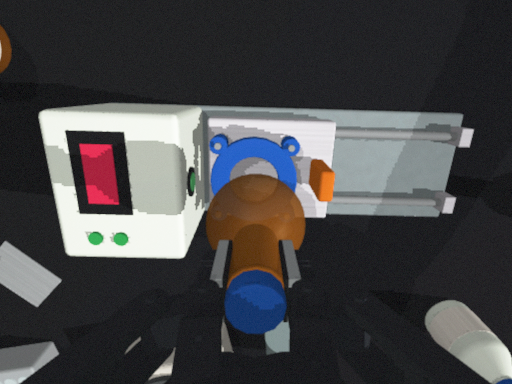

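View pics/c5.png

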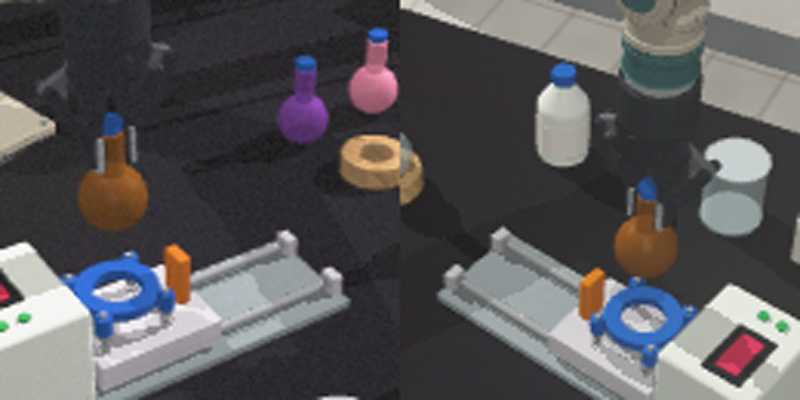

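Wrist, scene and side views agree: the flask hangs upright over the ring (stopper column 255, ring centre column 254.5), about 2 mm short in x. The carriage is at the reader.

{"method": "apply_moves", "body": {
  "increments": [0, 0, 0, -2, 0, 20, 0, 0, 0, 0, -2, 0, 40, 0, 0, 0, 0, -2, 0, 60, 0, 0, 0, 0, -2, 0, 72, 0, 0, 0, 0, -2, 0, 78, 0, 0, 0, 0, -2, 0, 82, 0, 0, 0, 0, -2, 0, 86, 0, 0, 0, 0, -2, 0, 86, 0],
  "force": 60
}}

```text
time: 14.5
eef_pos: [490.8, -132.8, 140.7]
eef_rot: [0.0, 0.091, 0.996, -0.0]
force: [-2.2, -0.2, 3.7]
grip_width: 0.279
grip_force: 59.1
```

```bash
cat > chk.py <<'E'
from h import *
s=read_state(); print(s["eef_pos"].round(1),s["eef_rot"].round(3),s["force"].round(1),s["wrist_torque"].round(2),s["grip_width"],s["grip_force"])
e=s["eef_pos"]; D={c:viewer.camera(c) for c in ["wrist","scene","side"]}
for c,w in [("wrist",None),("scene",(195,130,260,240)),("side",(215,155,330,260))]:
    d=D[c]
    for st,ce in blobs(d,(100,130,60),(125,255,255),w,10)[0]: print(c,st,ce.round(1),"84",ray(d,*ce,84).round(1),"66",ray(d,*ce,66).round(1),"stop",ray(d,*ce,e[2]+42.5).round(1))
a=D["scene"]["image"][110:240,190:320,::-1]; b=D["side"]["image"][120:250,200:330,::-1]; w=cv2.resize(D["wrist"]["image"][60:384,110:434,::-1],(130,130),interpolation=cv2.INTER_AREA)
cv2.imwrite("pics/c6.png",cv2.resize(np.hstack([a,b]),(800,400),interpolation=cv2.INTER_CUBIC))
E
python3 chk.py
```

```text
[ 490.8 -132.8  140.7] [ 0.     0.091  0.996 -0.   ] [-2.2 -0.2  3.7] [0.08 0.58 0.07] 0.27865044666332567 59.10534627735615
wrist [193, 145, 125, 113, 4214] [250.7 176.9] 84 [ 465.2 -132.    84. ] 66 [ 470.3 -133.3   66. ] stop [ 437.2 -125.2  183.2]
wrist [299, 237, 11, 20, 95] [304.4 247.5] 84 [ 526.6 -102.6   84. ] 66 [ 537.1 -101.2   66. ] stop [ 468.2 -110.4  183.2]
wrist [224, 270, 63, 64, 3163] [254.9 302.5] 84 [ 569.  -148.1   84. ] 66 [ 583.4 -150.8   66. ] stop [ 489.6 -133.3  183.2]
scene [225, 173, 7, 8, 39] [227.6 176.6] 84 [380.1 -36.5  84. ] 66 [359.8 -19.5  66. ] stop [ 491.9 -130.4  183.2]
scene [213, 200, 34, 22, 250] [229.9 210. ] 84 [ 513.3 -146.3   84. ] 66 [ 496.3 -132.    66. ] stop [ 606.7 -225.1  183.2]
side [277, 198, 6, 7, 30] [279.1 201.4] 84 [579.8 -93.1  84. ] 66 [596.8 -86.5  66. ] stop [ 486.4 -129.9  183.2]
side [262, 219, 34, 22, 228] [277.1 228.4] 84 [ 466.  -138.2   84. ] 66 [ 481.  -132.3   66. ] stop [ 383.5 -170.7  183.2]
```

{"method": "apply_moves", "body": {
  "increments": [0, 0, 0, 0, 0, 4, 0, 0, 0, 0, 0, 0, 8, 0, 0, 0, 0, 0, 0, 11, 0, 0, 0, 0, 0, 0, 14, 0, 0, 0, 0, 0, 0, 14, 0]
}}

```text
time: 15.28
eef_pos: [491.2, -133.1, 128.3]
eef_rot: [0.001, 0.091, 0.996, -0.001]
force: [-5.2, 0.5, 14.3]
grip_width: 0.282
grip_force: 60.2
```

```bash
python3 chk.py
```

```text
[ 491.2 -133.1  128.3] [ 0.001  0.091  0.996 -0.001] [-5.2  0.5 14.3] [0.23 1.27 0.05] 0.28172642935191633 60.208488777279854
wrist [194, 145, 125, 107, 3831] [252.1 176.4] 84 [ 461.9 -130.6   84. ] 66 [ 467.  -131.7   66. ] stop [ 437.4 -125.   170.8]
wrist [300, 237, 10, 20, 64] [305.  245.6] 84 [ 518.2 -103.4   84. ] 66 [ 528.7 -101.9   66. ] stop [ 467.7 -110.3  170.8]
wrist [224, 271, 63, 63, 3164] [254.8 302.6] 84 [ 559.6 -146.7   84. ] 66 [ 574.  -149.4   66. ] stop [ 490.  -133.7  170.8]
scene [226, 177, 6, 7, 34] [228.1 180.1] 84 [396.  -48.6  84. ] 66 [376.1 -31.9  66. ] stop [ 491.9 -129.3  170.8]
scene [215, 204, 31, 21, 201] [231.1 213.6] 84 [ 527.9 -154.4   84. ] 66 [ 511.3 -140.3   66. ] stop [ 607.9 -222.4  170.8]
side [277, 201, 5, 7, 29] [279.  204.3] 84 [567.  -98.6  84. ] 66 [583.8 -92.   66. ] stop [ 486.4 -130.3  170.8]
side [262, 221, 21, 22, 141] [271.8 231.9] 84 [ 444.7 -129.4   84. ] 66 [ 459.3 -123.4   66. ] stop [ 374.3 -158.6  170.8]
side [282, 222, 10, 13, 39] [287.3 227.8] 84 [ 483.  -165.9   84. ] 66 [ 498.3 -160.5   66. ] stop [ 409.4 -192.   170.8]
```

View pics/c6.png

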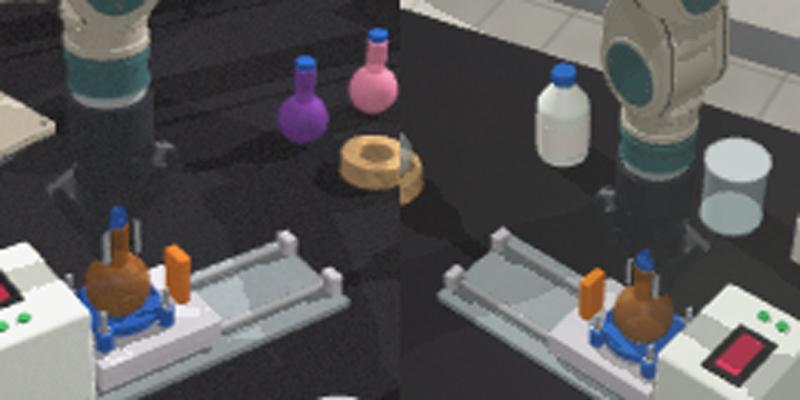

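The flask is seated in the ring and the ring is down. A sideways force of −5 N in x says it's about 2 mm too far in +x, so I'll back that off and press slightly further.

{"method": "apply_moves", "body": {
  "increments": [0, 0, 0, 1, 0, 1, 0, 0, 0, 0, 2, 0, 3, 0, 0, 0, 0, 2, 0, 4, 0, 0, 0, 0, 2, 0, 4, 0, 0, 0, 0, 2, 0, 4, 0, 0, 0, 0, 2, 0, 4, 0, 0, 0, 0, 2, 0, 4, 0]
}}

```text
time: 16.3
eef_pos: [491.1, -133.3, 127.7]
eef_rot: [0.003, 0.091, 0.996, -0.001]
force: [-9.1, 1.2, 30.6]
grip_width: 0.284
grip_force: 62.0
```

```bash
python3 chk.py
```

```text
[ 491.1 -133.3  127.7] [ 0.003  0.091  0.996 -0.001] [-9.1  1.2 30.6] [0.7  1.99 0.12] 0.28392595586299285 62.04762987792492
wrist [194, 145, 125, 107, 3877] [252.5 176.2] 84 [ 461.8 -130.5   84. ] 66 [ 466.9 -131.7   66. ] stop [ 437.1 -125.   170.2]
wrist [300, 237, 10, 20, 73] [305.3 245.3] 84 [ 517.9 -103.4   84. ] 66 [ 528.5 -102.    66. ] stop [ 467.3 -110.4  170.2]
wrist [224, 271, 63, 64, 3170] [254.9 302.7] 84 [ 559.7 -146.9   84. ] 66 [ 574.3 -149.7   66. ] stop [ 489.8 -133.8  170.2]
scene [225, 177, 7, 8, 36] [227.9 180.5] 84 [397.1 -50.4  84. ] 66 [377.2 -33.7  66. ] stop [ 492.2 -130.3  170.2]
scene [215, 204, 31, 21, 201] [231.2 213.6] 84 [ 528.2 -154.3   84. ] 66 [ 511.6 -140.2   66. ] stop [ 607.7 -221.8  170.2]
side [277, 201, 5, 7, 29] [279.  204.3] 84 [567.  -98.6  84. ] 66 [583.8 -92.   66. ] stop [ 486.9 -130.1  170.2]
side [262, 221, 21, 22, 142] [271.8 232. ] 84 [ 444.5 -129.7   84. ] 66 [ 459.1 -123.7   66. ] stop [ 374.6 -158.6  170.2]
side [283, 222, 9, 13, 37] [287.4 227.8] 84 [ 483.5 -166.2   84. ] 66 [ 498.7 -160.8   66. ] stop [ 410.3 -192.1  170.2]
```

{"method": "apply_moves", "body": {
  "increments": [0, 0, 0, 1, 0, -1, 0, 0, 0, 0, 1, 0, -1, 0, 0, 0, 0, 1, 0, -1, 0, 0, 0, 0, 1, 0, -1, 0, 0, 0, 0, 1, 0, -1, 0, 0, 0, 0, 1, 0, -1, 0]
}}

```text
time: 17.2
eef_pos: [490.7, -133.2, 127.8]
eef_rot: [0.004, 0.091, 0.996, -0.001]
force: [-5.1, 0.4, 23.4]
grip_width: 0.277
grip_force: 60.9
```

Run:
```python
from h import *
from workcell import workorder
s=read_state(); print(s["eef_pos"].round(1),s["force"].round(1),s["grip_force"],abs(s["joint_vel"]).max())
if s["force"][2]>16 and s["eef_pos"][2]<128.6: print(workorder.sign_off())
```

```text
[ 490.7 -133.2  127.8] [-5.1  0.4 23.4] 60.88184170424938 0.0008710210410211292
the job is handed in; nothing more can be done
None
```

I slid the carriage home and handed the job in at 17.2 s, with the amber flask held upright and pressed to the stop in the sprung ring (about 23 N down); no verdict came back.

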